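Clamp a glued cottage blank with the rim-scale handwheel

TASK

Stand the freshly glued wooden cottage blank upright in the blue clamping fixture, gable ends facing the jaw and the fence, and let go of it. Then wind the handwheel clockwise by its handle, feeling for the nip, until the jaw grips the blank firmly but without denting the soft wood (a squeeze of about 20 N), with the red pointer on the wheel's far rim standing over the green part of the scale. Let go, leave it clamped, and do not disturb the other things on the bench.

Things in the scene. Friction and masses are not known exactly. Their poses are not given: they have to be found in the camera images.
- press: Blue clamping fixture fixed to the bench: bed 140 x 330 x 20 mm carrying grey gear housing, handwheel, sliding jaw and fence. Origin on the bench; z up, y along the jaw's travel towards the fence, x square to it, away from the robot. The bed's top is at z = 20 mm, from y = -185 to +145 mm.
- nest (a point): Point on the bed where the blank is to stand, about midway between open jaw and fence: x 0, y 60, z 20 mm in the fixture's frame (same axes). The rigid cork-faced steel fence, 70 mm wide (x), 36 mm high, faces -y at nominally y = 103.5 mm, but is set by hand each time, up to 6 mm off either way: the nip must be felt.
- jaw: Cork-faced aluminium jaw, 60 mm wide (x), 34 mm high. Origin at the foot of its face, on the bed's top; it faces +y and slides 20 mm per rad of wheel; at wheel angle 0 its face is at y = 18 mm of the fixture. Its face is sprung (12 N/mm): past the nip, 0.1 rad of wheel adds 24 N. Wanted: about 20 N (at least 10); above 40 N dents the wood.
- wheel (a joint): Angle (rad) of the level handwheel, 130 mm across, growing clockwise from above, which closes the jaw; range -0.35 to 1.9, starts near 0, stays where left (friction 0.3 N m). The blank is nipped at 1.28, give or take 0.3; green is 0.95 to 1.75. Merely turning takes a tangential push of about 5 N at the handle; once nipped, each N beyond that adds 2.75 N of squeeze: 12 N is right, 19 N too much.
- wheel_axis (a point): Point on the wheel's vertical axis at about the rim's height: x 0, y -90, z 80 mm in the fixture's frame (same axes).
- handle_mid (a point): Mid-height of the handle, an upright wooden peg on the wheel's rim, 20 mm across, 50 mm high, from 85 to 135 mm above the bench (this point 115), 55 mm from the axis. It spins freely on its pin, so it can be pinched from above and carried round without turning the gripper. In the fixture's frame it lies at angle -1.79 rad minus the wheel angle about the axis (counted from +x towards +y).
- pointer (a point): Tip of the red pointer on the wheel's rim, 81 mm from the axis, exactly opposite the handle; far side from the robot once clamped. In the fixture's frame it points at 1.35 rad minus the wheel angle (from +x towards +y).
- green_mark (a point): Black line in the middle of the green part of the fixed white arc scale beyond the wheel's far rim; the pointer is over it at wheel angle 1.35. Green reaches 0.4 rad (32 mm) to either side.
- cottage_mid (a point): Centre of the square lower part of the light-wood cottage blank: 44 mm wide (x), 60 mm long (y, between gable ends, which go to jaw and fence, either way round), walls 36 mm high; this point is 18 mm above its underside. Terracotta roof up to 49 mm, within the walls' outline. About 90 g, loose on the bench. Lift it by the long walls, 44 mm apart.
- cottage: The same blank; origin at the centre of its underside.
- glue_mid (a point): Bystander: white glue bottle with blue cap, 52 mm across, 150 mm tall; this point is half-way up. Leave it standing.
- jar_mid (a point): Bystander: amber jar with red lid, 60 mm across, 75 mm tall; this point is half-way up. Leave it standing.
- chalet_mid (a point): Bystander: small finished wooden chalet, about 90 x 110 x 80 mm; this point is 30 mm above its underside. Leave it alone.
Things that resemble listed ones, but are neither listed nor needed, are in the scene too. Several things look just like the cottage: the one meant starts farthest to the robot's right.

How it is judged:
On the way, in this order (a step that is already met when the one before it is completed fails the run):
1. the blank stands on the bed between jaw and fence, let go, not yet squeezed (x of cottage_mid in the frame of press between -0.015 and 0.015 m and z of cottage_mid in the frame of press between 0.034 and 0.043 m and angle between cottage_mid's own z axis and vertical below 0.12 rad and y of cottage_mid in the frame of press between 0.038 and 0.083 m and contact force between the fingers and cottage below 0.1 N and linear speed of cottage below 0.02 m/s and value of joint wheel below 0.9 rad), for 0.2 s.
2. the jaw squeezes the blank with 10 to 40 N, the pointer over the green (x of cottage_mid in the frame of press between -0.015 and 0.015 m and z of cottage_mid in the frame of press between 0.034 and 0.043 m and angle between cottage_mid's own z axis and vertical below 0.12 rad and contact force between jaw and cottage between 10 and 40 N and contact force between the fingers and cottage below 0.1 N and value of joint wheel between 0.95 and 1.75 rad), for 0.2 s.
At the end, for the whole second after the job is handed in: The blank stands upright on the bed within 15 mm of its centre line, square (0.06 rad) and flush between jaw and fence, still nipped (over 3 N); wheel at rest at 0.95 to 1.75 rad, pointer over green (x of cottage_mid in the frame of press between -0.015 and 0.015 m and z of cottage_mid in the frame of press between 0.034 and 0.043 m and angle between cottage_mid's own z axis and vertical below 0.12 rad and y of cottage_mid in the frame of press between 0.064 and 0.083 m and value of joint wheel between 0.95 and 1.75 rad and angle between the y axis of cottage and the y axis of press, either way round below 0.06 rad and contact force between jaw and cottage above 3 N and linear speed of cottage below 0.01 m/s and velocity of joint wheel between -0.03 and 0.03 rad/s); the robot touches nothing.
It fails at once if the wood is dented: the jaw squeezes the blank with more than 40 N (contact force between jaw and cottage above 40 N).
It fails at once if a bystander is pushed more than 20 mm or tipped over (distance of any of glue_mid, jar_mid, chalet_mid from where it was at the start of the episode above 0.02 m or angle between any of glue_mid, jar_mid, chalet_mid's own z axis and vertical above 0.35 rad).
It also fails if it takes over 64 s, if anything falls off the work surface, if the arm or the gripper's body presses on something with over 40 N, if the wrist force passes 120 N, or if a joint passes its speed limit or range.

ROBOT

A 7-joint arm with a two-finger parallel gripper is mounted at the origin on the work surface. World frame = base frame: x ahead of the robot, y to its left, z up, the work surface at z = 0. Lengths are in m, angles in rad, forces in N, time in s.
With the tool pointing down it reaches from about 0.35 to 0.9 m from the base axis. Payload 8.1 kg.
Tool frame: the origin (TCP) lies midway between the tips of the shut fingers; the grasp point (between the pads) lies 19 mm behind it (arm.hold_point_z is the z of the grasp point in the tool frame, in m); z points along the fingers, y is the line along which they close (so a half turn about z gives the same grasp; the last joint's range is limited). The gripper opens to 92 mm and grips with 3 to 60 N. Pads are 19 mm wide; open, the fingers measure 130 mm over their backs; the gripper's body (75 mm by 190 mm) begins 47 mm behind the grasp point.
Start: joints at [-1.237, 0.434, 0.025, 1.573, -0.012, 1.134, -0.075], TCP at [0.264, 0.566, 0.227] pointing down, gripper open.
Joint ranges: [-2.62, 2.62], [-0.44, 2.09], [-1.27, 1.32], [0.08, 2.57], [-1.32, 4.46], [0.12, 2], [-2.74, 2.74]. Speed limits (rad/s): [2.22, 2.22, 3.01, 3.01, 3.14, 3.14, 3.14].

INTERFACE

Orientations are given as a rotation vector (axis times angle).
In Python, from cell import arm, get_image, camera_params, job gives the robot as it stands.
- The arm moves only by the tool send_rows, never from a script. Its argument "deltas" is a list of rows, each a list of 3 entries, a list of its own where there are three numbers: the shift along the world's x, y, z in m, then the turn, a rotation vector about the world's x, y, z in rad, then the finger opening in m, from 0 to 0.0918. In form: [[[tx, ty, tz], [ax, ay, az], gripper], ...]. A call has exactly 10 rows; each row shifts and turns the commanded pose from where the row before left it; what a row does not reach is not made up. A row lasts 1/10 s, in which the tool goes at most 50 mm and 8.59 degrees, less where a joint would pass 70% of its speed; a pose out of reach is approached as far as the arm can. A call with a gripper value outside its range is refused whole. The fingers move at their own pace and stop on an object; "force" is the grip in N (left out, the last holds). Time passes only in rows, so rows that do not move let the fingers close, or fill a call up. It gives the time, the measured TCP pose, the force and the opening at its end, in the units of the state.
- arm.observe(): the state, without advancing time (a new reading comes with each control period).
- get_image(name): name is "scene" or "top" or "wrist"; returns the picture (384x512x3 uint8, red, green, blue); there is no depth.
- camera_params(name): a dict with "fov_y" (degrees; the focal length in pixels is half the picture's height over the tangent of half this angle, whatever the lens; pixels are square), "cx", "cy" (the principal point, pixels), "rvec" (rotation vector, rad) and "tvec" (3), from world to camera coordinates, as OpenCV has them. Camera axes: x right, y down, z forward; pixel columns grow to the right and rows downward; lengths in m; the calibration is good to about 2 mm. A picture is of the moment at which its call begins: read the wrist's pose just before it. camera_params takes no time and is no camera call; for the wrist camera it gives the pose at the moment of the call.
- job.sign_off(): hands the job in, once; it reports no verdict.
The state is a dict: "clock": time; "joints": joint angles; "dq": joint speeds; "joint_efforts": joint torques, N m; "position": TCP position; "ee_rot": TCP orientation; "force": force on the tool from outside, world axes, zero at the start; "ft_torque": the same for the moment, N m; "width": opening from 0.0 (shut) to 1.0 (fully open).
Only numpy, scipy, OpenCV 4.12 (cv2) and the standard library are available. Lean on these libraries where they do the work, as an engineer would, in place of code of your own. Each camera call takes 0.05 s, during which the arm holds its last target. There are 200 camera calls.

## Working session

There is one attempt and no reset: what is moved stays moved. The work goes in short steps, Python scripts to look and compute and a tool call to move; the robot and the scene stay as the last step left them, time stands still between calls to the robot, and variables do not carry over. Pictures are saved under pics/ and viewed, on a budget of 10 in all, crops included, one or two more only if the job needs it, and the job is handed in when it is done.

Besides the shell and the picture viewer there is one more tool, called after "Request:" by a JSON object that holds its "api" and its "payload". send_rows: Moves the arm, as the interface text tells. Its arguments: {"type":"object","properties":{"deltas":{"type":"array","items":{"type":"array"}},"force":{"type":"number"}},"required":["deltas"]}

```bash
mkdir -p pics
cat > h.py <<'E'
import numpy as np, cv2
from cell import arm,get_image,camera_params,job
def cam(n):
    p=camera_params(n); f=192/np.tan(np.radians(p['fov_y'])/2)
    R=cv2.Rodrigues(np.array(p['rvec'],float))[0]; t=np.array(p['tvec'],float)
    return f,p['cx'],p['cy'],R,t
def ray(c,u,v,z):
    f,cx,cy,R,t=c; o=-R.T@t; d=R.T@np.array([(u-cx)/f,(v-cy)/f,1]); return o+d*(z-o[2])/d[2]
def proj(c,P):
    f,cx,cy,R,t=c; q=R@np.array(P,float)+t; return np.array([f*q[0]/q[2]+cx,f*q[1]/q[2]+cy])
def save(n,im): cv2.imwrite(n,im[:,:,::-1])
E
python3 - <<'E'
from h import *
for n in('top','scene'):
    im=get_image(n); np.save(n+'.npy',im); c=cam(n); print(n,c[0],c[1:3],-c[3].T@c[4])
    save(f'pics/{n}0.png',cv2.resize(im,(800,600),interpolation=cv2.INTER_CUBIC))
print(arm.observe(),arm.hold_point_z)
E
```

```text
top 346.83050989881707 (259.6803742995912, 183.53827875358755) [0.32003152 0.03294063 1.13009498]
scene 419.1066309463685 (262.352839918107, 194.83909691401405) [1.12081525 0.73891944 1.04604439]
{'clock': 0.1, 'joints': array([-1.23662203,  0.43517305,  0.02496289,  1.57399408, -0.01162387,
        1.13400028, -0.07511903]), 'dq': array([-0.00074115, -0.00418724,  0.00077483, -0.00317778,  0.00041341,
       -0.0008483 ,  0.00088771]), 'joint_efforts': array([ 3.59984755e-03, -6.69118667e+01,  9.88289304e-01, -3.15133238e+01,
       -6.03953144e-02,  3.75290425e-02,  3.82738108e-05]), 'position': array([0.26422888, 0.56589633, 0.2260157 ]), 'ee_rot': array([-6.80733939e-01, -3.06674101e+00,  2.22197040e-03]), 'force': array([ 0.53509164,  0.3816356 , -0.17695114]), 'ft_torque': array([-0.01955564,  0.03742757, -0.00905825]), 'width': 1.0029405591834173} -0.0188
```

View pics/top0.png

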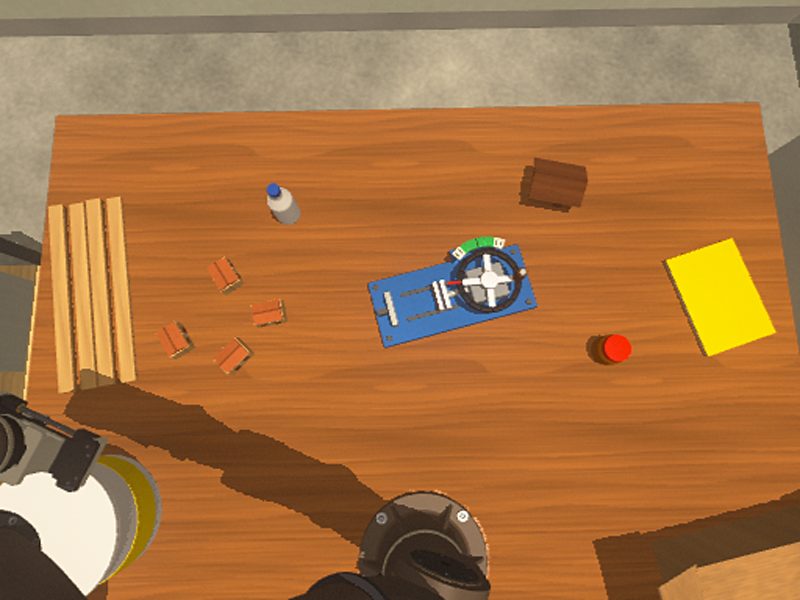

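View pics/scene0.png

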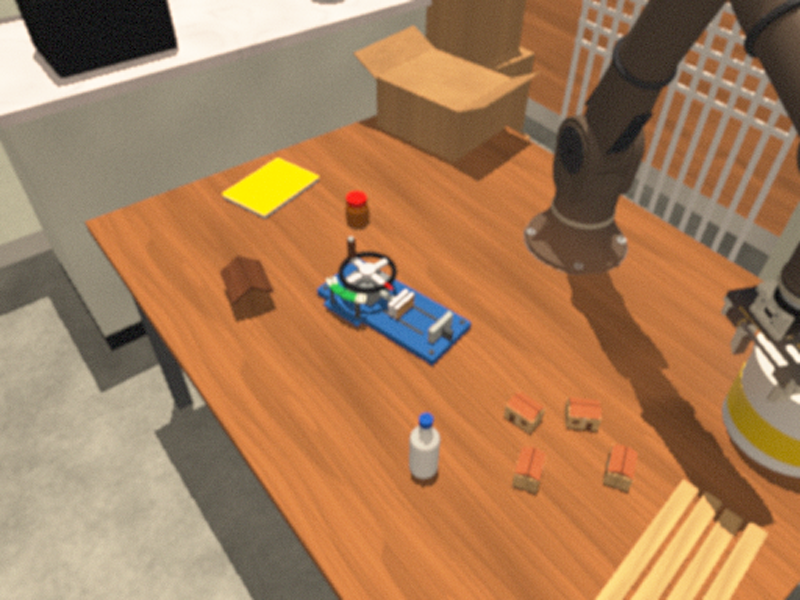

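The top view has four cottage lookalikes at 800-px positions (224,274), (267,312), (174,340) and (233,356). World y grows to the left, so the one farthest to the robot's right is (267,312). The press's wheel is at (488,280), and its fence is on the left at (390,308).

```bash
cat > m.py <<'E'
from h import *
def hsv(im): return cv2.cvtColor(im,cv2.COLOR_RGB2HSV)
def blobs(m,a=30):
    n,l,s,c=cv2.connectedComponentsWithStats(m.astype(np.uint8)); return [(l==i,s[i],c[i]) for i in range(1,n) if s[i,4]>a]
def rect(c,mask,z):
    v,u=np.nonzero(mask); P=np.array([ray(c,a,b,z)[:2] for a,b in zip(u,v)],np.float32)*1000
    r=cv2.minAreaRect(P); return r, cv2.boxPoints(r)
E
python3 - <<'E'
from m import *
im=np.load('top.npy'); c=cam('top'); H=hsv(im); h,s,v=[H[...,i].astype(int) for i in range(3)]
b=(h>100)&(h<118)&(s>150)&(v>60)
for m,st,ce in blobs(b,300): print('blue',st,[np.round(x,1) for x in rect(c,m,.02)])
R=np.zeros(h.shape,bool);R[150:250,90:190]=1
o=(h<10)&(s>150)&(v>110)
print('px',im[200,171],H[200,171],im[210,171],H[188,130],H[188,190])
for m,st,ce in blobs(o&R,40): print('roof',st,ce,[np.round(x,2) for x in rect(c,m,.042)])
k=(v<60); k[:150]=0;k[205:]=0;k[:,:285]=0;k[:,345:]=0
for m,st,ce in blobs(k,100):
    cn=max(cv2.findContours(m.astype(np.uint8),0,1)[0],key=len); e=cv2.fitEllipse(cn); print('wheel',st,e,ray(c,*e[0],.08))
y,x=np.mgrid[0:384,0:512]
a=cv2.resize(im[150:230,225:355],(780,480),interpolation=cv2.INTER_CUBIC)
g=cv2.resize(im[160:240,100:200],(600,480),interpolation=cv2.INTER_CUBIC)
save('pics/press1.png',a); save('pics/cot1.png',g)
E
```

```text
Traceback (most recent call last):
ValueError: setting an array element with a sequence. The requested array has an inhomogeneous shape after 1 dimensions. The detected shape was (3,) + inhomogeneous part.
```

Run:
```python
from m import *
im=np.load('top.npy'); c=cam('top'); H=hsv(im); h,s,v=[H[...,i].astype(int) for i in range(3)]
b=(h>100)&(h<118)&(s>150)&(v>60)
b[:,:225]=0; b[:,350:]=0; b[:145]=0
r,bx=rect(c,b,.02); print('blue',r,bx.round(1))
R=np.zeros(h.shape,bool);R[150:250,90:190]=1
print('px',H[200,171],H[210,171],H[188,130],H[188,190])
o=(h<9)&(s>150)&(v>110)
for m,st,ce in blobs(o&R,40): r,bx=rect(c,m,.042); print('roof',st,ce,r,bx.round(1).tolist())
k=(v<60); k[:150]=0;k[205:]=0;k[:,:285]=0;k[:,345:]=0
for m,st,ce in blobs(k,100):
    cn=max(cv2.findContours(m.astype(np.uint8),0,1)[0],key=len); e=cv2.fitEllipse(cn); print('wheel',st,e,ray(c,*e[0],.08))
a=cv2.resize(im[150:230,225:355],(780,480),interpolation=cv2.INTER_CUBIC)
g=cv2.resize(im[160:240,100:200],(600,480),interpolation=cv2.INTER_CUBIC)
save('pics/press1.png',a); save('pics/cot1.png',g)
```

```text
blue ((525.2875366210938, -72.95590209960938), (160.3404998779297, 325.3581237792969), 13.687774658203125) [[ 408.9   66.1]
 [ 485.9 -250. ]
 [ 641.7 -212. ]
 [ 564.7  104.1]]
px [ 11 200 223] [ 13 194 197] [ 13 189 177] [ 13 192 185]
```

View pics/press1.png

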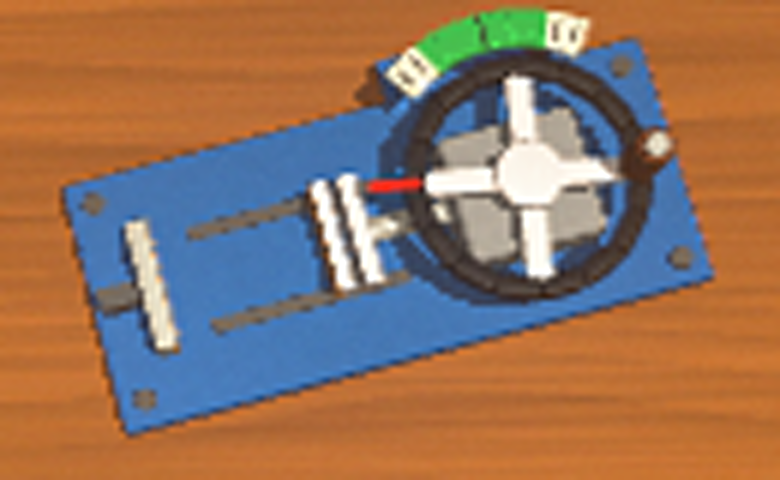

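View pics/cot1.png

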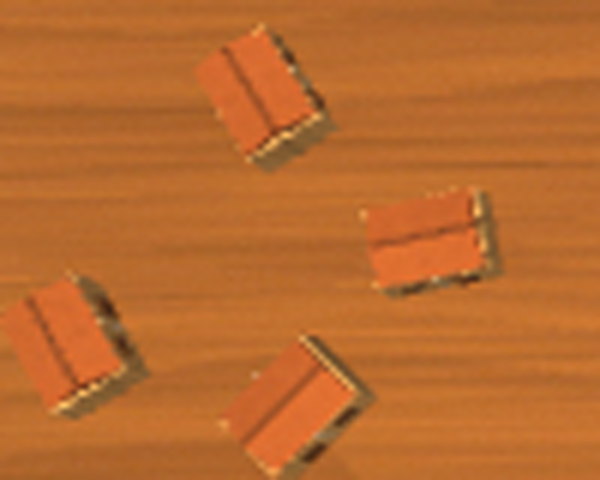

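The press crop shows the bed corners at (64,187), (128,435), (712,275) and (638,40), the wheel centre near (530,175), and the handle top at (656,145). The cottage crop confirms the rightmost cottage, at crop (425,240), as the one farthest to the robot's right.

Run:
```python
from m import *
im=np.load('top.npy'); c=cam('top'); H=hsv(im); h,s,v=[H[...,i].astype(int) for i in range(3)]
P=lambda u,v,z,o:ray(c,(u+.5)/6-.5+o[0],(v+.5)/6-.5+o[1],z)
po=(225,150); co=(100,160)
W=np.array([P(u,v,.02,po)[:2] for u,v in[(64,187),(128,435),(712,275),(638,40)]])
F=np.array([[.07,.145],[-.07,.145],[-.07,-.185],[.07,-.185]])
# rigid fit
a=F-F.mean(0); b=W-W.mean(0); z=((b[:,0]+1j*b[:,1])*np.conj(a[:,0]+1j*a[:,1])).sum(); th=np.angle(z); c_,s_=np.cos(th),np.sin(th);R=np.array([[c_,-s_],[s_,c_]])
t=W.mean(0)-R@F.mean(0); print('press',t,th,'scale',abs(z)/(a**2).sum(),'res',((F@R.T+t-W)*1000).round(1).tolist())
f=lambda x,y:(R@[x,y]+t).round(4)
print('axis',f(0,-.09),'seen',P(530,175,.08,po)); print('nest',f(0,.06))
hw=-1.79; print('handle',f(.055*np.cos(hw),-.09+.055*np.sin(hw)),'seen top',P(656,145,.135,po))
print('fence top y', [R.T@(P(*q,.056,po)[:2]-t) for q in[(147,222),(178,346)]],'jaw',[R.T@(P(*q,.054,po)[:2]-t) for q in[(312,185),(345,290)]])
E_=np.array([P(u,v,.036,co)[:2] for u,v in[(362,212),(478,187),(494,270),(380,292)]]); print('cot',E_.round(4).tolist(),E_.mean(0))
r=P(372,244,.049,co),P(484,222,.049,co); print('ridge',r,(r[0]+r[1])/2)
o=(im[...,0].astype(int)>1.9*im[...,1])&(v>120)&(s>150); o[:160]=0;o[240:]=0;o[:,:155]=0;o[:,190:]=0
for m,st,ce in blobs(o,20): rr,bx=rect(c,m,.042); print('roof',st,ce,rr)
cs=cam('scene'); print('cot in scene',proj(cs,[*E_.mean(0),.018])*800/512)
```

```text
press [ 0.50970497 -0.05627101] 0.23696754066877457 scale 0.9884361401145486 res [[0.1, 1.9], [-0.7, 1.4], [-1.6, -2.3], [2.3, -1.1]]
axis [ 0.5308 -0.1438] seen [ 0.53211066 -0.144626    0.08      ]
nest [0.4956 0.0021]
handle [ 0.5318 -0.1987] seen top [ 0.53452218 -0.19797089  0.135     ]
fence top y [array([0.03256328, 0.10532559]), array([-0.03482475,  0.10638826])] jaw [array([0.02965413, 0.01614947]), array([-0.02871914,  0.0144939 ])]
cot [[0.5002, 0.3386], [0.5121, 0.2773], [0.4674, 0.2681], [0.4572, 0.3279]] [0.48424394 0.3029769 ]
ridge (array([0.48094429, 0.32923618, 0.049     ]), array([0.49116311, 0.27096635, 0.049     ])) [0.4860537  0.30010127 0.049     ]
roof [161 192  19  16 229] [170.00873362 199.25327511] ((484.3901062011719, 305.062255859375), (41.06279754638672, 56.53043746948242), 10.09674072265625)
cot in scene [523.38899781 412.54397912]
```

Request:
{"api": "send_rows", "payload": {"deltas": [[[0.022,-0.0262,0],[0,0,-0.0958],0.08],[[0.022,-0.0262,0],[0,0,-0.0958],0.08],[[0.022,-0.0262,0],[0,0,-0.0958],0.08],[[0.022,-0.0262,0],[0,0,-0.0958],0.08],[[0.022,-0.0262,0],[0,0,-0.0958],0.08],[[0.022,-0.0262,0],[0,0,-0.0958],0.08],[[0.022,-0.0262,0],[0,0,-0.0958],0.08],[[0.022,-0.0262,0],[0,0,-0.0958],0.08],[[0.022,-0.0262,-0.02],[0,0,-0.0958],0.08],[[0.022,-0.0262,-0.02],[0,0,-0.0958],0.08]]}}

```text
clock: 1.1
position: [0.4853, 0.3034, 0.1866]
ee_rot: [2.022, 2.404, 0.002]
force: [0.5, 0.5, -0.6]
width: 0.873
```

Run:
```python
from m import *
im=get_image('wrist'); c=cam('wrist'); s=arm.observe(); print(s['position'],s['ee_rot'],s['clock'],s['joints'])
save('pics/w1.png',im); np.save('w1.npy',im)
print('axes',c[3].T, -c[3].T@c[4])
for p in[(.4845,.304,.049),(.479,.333,.036),(.49,.273,.036)]: print(proj(c,p))
```

```text
[0.48794373 0.29623905 0.18324614] [ 2.03528378  2.38881934 -0.00682164] 1.15 [-0.87891044  0.39496125  0.32383587  1.78160041 -0.14156533  0.991507
 -0.3407408 ]
axes [[ 0.98755745  0.15015041  0.04674546]
 [ 0.15725203 -0.94015066 -0.30230537]
 [-0.0014435   0.30589474 -0.95206424]] [0.47486353 0.37826195 0.34014048]
[251.54382985 166.33636461]
[250.60230354 130.31816097]
[252.292569   195.40342988]
```

View pics/w1.png

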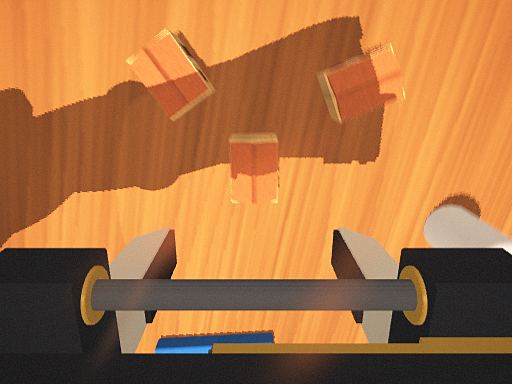

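The wrist view shows the target cottage with roof corners at about (229,137), (277,135), (278,203) and (231,203). That is within about 2 px of the prediction of (251,166). I'll descend partway and let it settle.

Request:
{"api": "send_rows", "payload": {"deltas": [[[0,0,-0.015],[0,0,0],0.08],[[0,0,-0.015],[0,0,0],0.08],[[0,0,-0.015],[0,0,0],0.08],[[0,0,-0.015],[0,0,0],0.08],[[0,0,-0.01],[0,0,0],0.08],[[0,0,0],[0,0,0],0.08],[[0,0,0],[0,0,0],0.08],[[0,0,0],[0,0,0],0.08],[[0,0,0],[0,0,0],0.08],[[0,0,0],[0,0,0],0.08]]}}

```text
clock: 2.15
position: [0.4846, 0.3045, 0.1172]
ee_rot: [2.018, 2.408, 0.001]
force: [0.0, 0.6, -0.8]
width: 0.874
```

Run:
```python
from m import *
c=cam('wrist');im=get_image('wrist'); s=arm.observe(); np.save('w2.npy',im)
R=cv2.Rodrigues(s['ee_rot'])[0]; print(s['position'],'toolY',R[:,1],np.arctan2(-R[1,1],-R[0,1]),s['clock'])
print(proj(c,(.4845,.304,.049)))
save('pics/w2.png',im)
```

```text
[0.48459228 0.30444668 0.11714079] toolY [9.84562364e-01 1.75033087e-01 6.07375844e-04] -2.9656532466143655 2.2
[253.46540057 202.43932193]
```

View pics/w2.png

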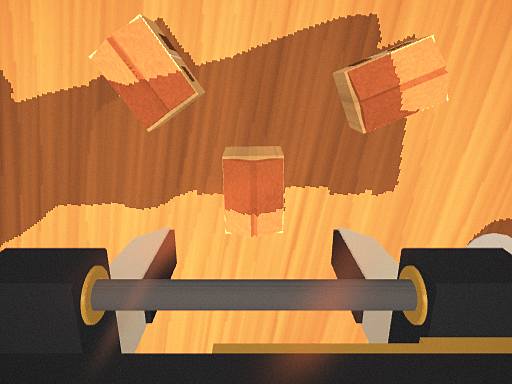

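In the settled wrist view the ridge runs (254,161) to (254,236), and the eaves are at (225,233), (285,233), (223,158) and (284,158).

Run:
```python
from m import *
c=cam('wrist')
a,b=ray(c,254,161,.049),ray(c,254,236,.049); print(a,b,(a+b)/2)
E=[ray(c,u,v,.036) for u,v in[(223,158),(284,158),(285,233),(225,233)]]; print(np.round(E,4),np.mean(E,0))
```

```text
[0.47962122 0.33328926 0.049     ] [0.4892683  0.27866233 0.049     ] [0.48444476 0.3059758  0.049     ]
[[0.4581 0.3286 0.036 ]
 [0.5008 0.3361 0.036 ]
 [0.5132 0.2791 0.036 ]
 [0.4682 0.2712 0.036 ]] [0.48506699 0.30374653 0.036     ]
```

Request:
{"api": "send_rows", "payload": {"deltas": [[[0,0,-0.02],[0,0,0],0.08],[[0,0,-0.02],[0,0,0],0.08],[[0,0,-0.02],[0,0,0],0.08],[[0,0,-0.02],[0,0,0],0.08],[[0,0,-0.015],[0,0,0],0.08],[[0,0,-0.01],[0,0,0],0.08],[[0,0,-0.006],[0,0,0],0.08],[[0,0,0],[0,0,0],0.08],[[0,0,0],[0,0,0],0.08],[[0,0,0],[0,0,0],0.035]], "force": 12}}

```text
clock: 3.2
position: [0.4849, 0.3046, 0.0065]
ee_rot: [2.018, 2.408, 0.002]
force: [-0.3, 0.2, -0.3]
width: 0.82
```

Request:
{"api": "send_rows", "payload": {"deltas": [[[0,0,0],[0,0,0],0.035],[[0,0,0],[0,0,0],0.035],[[0,0,0],[0,0,0],0.035],[[0,0,0],[0,0,0],0.035],[[0,0,0],[0,0,0],0.035],[[0,0,0],[0,0,0],0.035],[[0,0,0.01],[0,0,0],0.035],[[0,0,0.02],[0,0,0],0.035],[[0,0,0.03],[0,0,0],0.035],[[0,0,0.03],[0,0,0],0.035]]}}

```text
clock: 4.2
position: [0.4841, 0.3039, 0.0969]
ee_rot: [-2.018, -2.408, 0.002]
force: [0.5, 0.1, -0.5]
width: 0.478
```

Request:
{"api": "send_rows", "payload": {"deltas": [[[0.001,-0.01,0.02],[0,0,0.006],0.035],[[0.001,-0.025,0.01],[0,0,0.006],0.035],[[0.001,-0.035,0],[0,0,0.006],0.035],[[0.001,-0.04,0],[0,0,0.006],0.035],[[0.001,-0.04,0],[0,0,0.006],0.035],[[0.001,-0.04,0],[0,0,0.006],0.035],[[0.001,-0.04,0],[0,0,0.006],0.035],[[0.001,-0.035,0],[0,0,0.006],0.035],[[0.0015,-0.025,0],[0,0,0.006],0.035],[[0.002,-0.0125,0],[0,0,0.007],0.035]]}}

```text
clock: 5.2
position: [0.4956, -0.0012, 0.1264]
ee_rot: [1.947, 2.465, -0.0]
force: [0.6, 0.9, -1.0]
width: 0.479
```

Request:
{"api": "send_rows", "payload": {"deltas": [[[0,0,0],[0,0,0],0.035],[[0,0,-0.01],[0,0,0],0.035],[[0,0,-0.01],[0,0,0],0.035],[[0,0,-0.01],[0,0,0],0.035],[[0,0,0],[0,0,0],0.035],[[0,0,0],[0,0,0],0.035],[[0,0,0],[0,0,0],0.035],[[0,0,0],[0,0,0],0.035],[[0,0,0],[0,0,0],0.035],[[0,0,0],[0,0,0],0.035]]}}

```text
clock: 6.2
position: [0.4961, 0.0018, 0.096]
ee_rot: [1.943, 2.468, 0.001]
force: [0.8, -0.6, -1.6]
width: 0.476
```

Run:
```python
from m import *
c=cam('wrist');im=get_image('wrist'); s=arm.observe(); np.save('w3.npy',im)
R=cv2.Rodrigues(s['ee_rot'])[0]; print(s['position'],'toolY',R[:,1],R[:,2],s['clock'],s['width'])
save('pics/w3.png',im)
t=np.array([.5097,-.0563]);th=.237
for f in[(.035,.1055,.056),(-.035,.1055,.056),(.07,.145,.02),(-.07,.145,.02)]:
    print(f,proj(c,(t[0]+np.cos(th)*f[0]-np.sin(th)*f[1],t[1]+np.sin(th)*f[0]+np.cos(th)*f[1],f[2])).round(1))
```

```text
[0.49604065 0.00182073 0.09593111] toolY [9.72068340e-01 2.34697569e-01 4.39343637e-04] [ 4.28351022e-04  9.78157849e-05 -9.99999903e-01] 6.25 0.4777193129645428
(0.035, 0.1055, 0.056) [313.4 144.2]
(-0.035, 0.1055, 0.056) [192.8 144.4]
(0.07, 0.145, 0.02) [361.4  73.3]
(-0.07, 0.145, 0.02) [144.6  73.7]
```

View pics/w3.png

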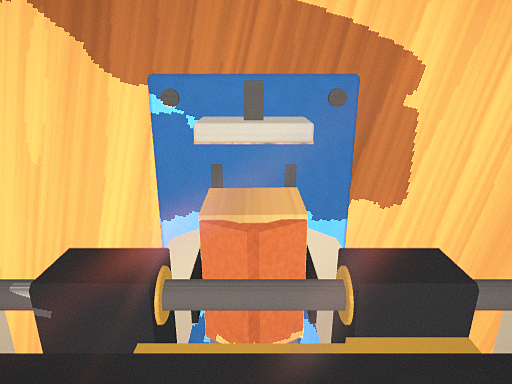

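The view lines up: fence front edge (194,143)-(313,143) matches the prediction, the fence is square to the blank, and the blank is centred at u≈253. I'll lower and release.

Request:
{"api": "send_rows", "payload": {"deltas": [[[0,0,-0.015],[0,0,0],0.035],[[0,0,-0.015],[0,0,0],0.035],[[0,0,-0.015],[0,0,0],0.035],[[0,0,-0.012],[0,0,0],0.035],[[0,0,-0.007],[0,0,0],0.035],[[0,0,-0.004],[0,0,0],0.035],[[0,0,-0.0015],[0,0,0],0.035],[[0,0,-0.0005],[0,0,0],0.035],[[0,0,0],[0,0,0],0.035],[[0,0,0],[0,0,0],0.035]]}}

```text
clock: 7.25
position: [0.4962, 0.0019, 0.0261]
ee_rot: [1.943, 2.468, 0.001]
force: [-0.3, -0.2, -1.0]
width: 0.48
```

Request:
{"api": "send_rows", "payload": {"deltas": [[[0,0,0],[0,0,0],0.046],[[0,0,0],[0,0,0],0.052],[[0,0,0],[0,0,0],0.065],[[0,0,0],[0,0,0],0.065],[[0,0,0],[0,0,0],0.065],[[0,0,0.01],[0,0,0],0.065],[[0,0,0.02],[0,0,0],0.065],[[0,0,0.03],[0,0,0],0.065],[[0,0,0.03],[0,0,0],0.065],[[0,0,0.03],[0,0,0],0.065]]}}

```text
clock: 8.25
position: [0.4957, 0.0016, 0.1476]
ee_rot: [1.944, 2.468, 0.0]
force: [0.2, 0.2, -0.1]
width: 0.706
```

Request:
{"api": "send_rows", "payload": {"deltas": [[[0.0037,-0.005,0.012],[0,0,-0.12],0.06],[[0.0037,-0.015,0.005],[0,0,-0.12],0.06],[[0.0037,-0.025,0],[0,0,-0.12],0.06],[[0.0037,-0.025,0],[0,0,-0.12],0.06],[[0.0037,-0.03,0],[0,0,-0.12],0.06],[[0.0037,-0.03,0],[0,0,-0.12],0.06],[[0.0037,-0.025,0],[0,0,-0.12],0.06],[[0.0037,-0.025,0],[0,0,-0.12],0.06],[[0.0037,-0.015,0],[0,0,-0.12],0.06],[[0.0037,-0.0053,0],[0,0,-0.12],0.06]]}}

```text
clock: 9.25
position: [0.5326, -0.2008, 0.1637]
ee_rot: [3.0, 0.928, 0.001]
force: [-0.0, 0.5, -0.4]
width: 0.656
```

Run:
```python
from m import *
im=get_image('scene'); s=arm.observe(); t=get_image('top'); c=cam('wrist'); w=get_image('wrist')
R=cv2.Rodrigues(s['ee_rot'])[0]; print(s['position'],'toolY',R[:,1],s['clock'],s['joints'].round(2),s['force'])
a=cv2.resize(im[130:260,180:330],(600,520),interpolation=cv2.INTER_CUBIC)
b=np.vstack([w,np.zeros((136,512,3),np.uint8)])
o=np.hstack([cv2.resize(im[140:250,190:310],(400,367),interpolation=cv2.INTER_CUBIC),cv2.resize(w,(400,300))[:]] if 0 else [cv2.resize(im[140:250,190:310],(400,300),interpolation=cv2.INTER_CUBIC),cv2.resize(w,(400,300))])
save('pics/m4.png',o); save('pics/w4.png',w)
print(proj(c,(.533,-.1985,.135)),proj(c,(.533,-.1985,.085)))
```

```text
[ 0.5333143  -0.20052908  0.16353668] toolY [ 0.55930119 -0.82896349  0.00130849] 9.3 [-0.22  0.46  0.69  1.83 -0.35  0.97 -0.36] [ 0.96852672 -1.2586817  -0.06817058]
[253.10049437 223.66356963] [253.14820425 195.85225769]
```

View pics/m4.png

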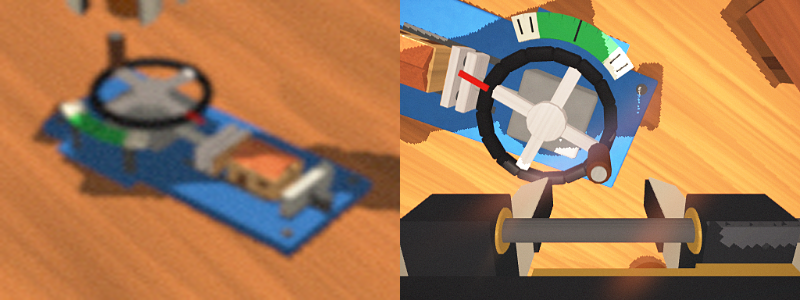

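The blank stands upright between the jaw and the fence. The handle top is at wrist pixel (253,223), as predicted.

Request:
{"api": "send_rows", "payload": {"deltas": [[[0,0,0],[0,0,0],0.06],[[0,0,-0.01],[0,0,0],0.06],[[0,0,-0.015],[0,0,0],0.06],[[0,0,-0.015],[0,0,0],0.06],[[0,0,-0.015],[0,0,0],0.06],[[0,0,-0.008],[0,0,0],0.06],[[0,0,-0.002],[0,0,0],0.06],[[0,0,0],[0,0,0],0.06],[[0,0,0],[0,0,0],0.06],[[0,0,0],[0,0,0],0.04]], "force": 15}}

```text
clock: 10.4
position: [0.5333, -0.1987, 0.0983]
ee_rot: [2.997, 0.94, 0.001]
force: [0.8, 0.1, -0.3]
width: 0.607
```

Request:
{"api": "send_rows", "payload": {"deltas": [[[0,0,0],[0,0,0],0.03],[[0,0,0],[0,0,0],0.025],[[0,0,0],[0,0,0],0.01],[[0,0,0],[0,0,0],0.01],[[0,0,0],[0,0,0],0.01],[[0,0,0],[0,0,0],0.01],[[0,0,0],[0,0,0],0.01],[[0,0,0],[0,0,0],0.01],[[0,0,0],[0,0,0],0.01],[[0,0,0],[0,0,0],0.01]], "force": 30}}

```text
clock: 11.4
position: [0.5336, -0.1994, 0.0979]
ee_rot: [2.996, 0.939, 0.001]
force: [2.4, -4.0, -3.0]
width: 0.207
```

Run:
```python
from m import *
s=arm.observe();print(s['position'],s['force'],s['ft_torque'],s['width']*91.8)
A=np.array([.5315,-.144]);d=s['position'][:2]-A;print(np.hypot(*d),'q',-1.79+.237-np.arctan2(d[1],d[0]))
# arc waypoints from q=0
for q in np.arange(0,1.61,.1):
    p=-1.553-q; print(round(q,2),(.055*np.array([np.cos(p),np.sin(p)])*1000).round(1))
```

```text
[ 0.5335822  -0.199425    0.09792048] [ 2.3751919  -3.95364517 -3.04889335] [-0.93632138 -0.54595885  0.01915918] 19.01179581998352
0.055464094011098385 q -0.01975398069933698
0.0 [  1. -55.]
0.1 [ -4.5 -54.8]
0.2 [-10.  -54.1]
0.3 [-15.3 -52.8]
0.4 [-20.5 -51. ]
0.5 [-25.5 -48.7]
0.6 [-30.2 -45.9]
0.7 [-34.7 -42.7]
0.8 [-38.8 -39. ]
0.9 [-42.5 -34.9]
1.0 [-45.7 -30.5]
1.1 [-48.6 -25.8]
1.2 [-50.9 -20.8]
1.3 [-52.7 -15.7]
1.4 [-54.  -10.3]
1.5 [-54.8  -4.9]
1.6 [-55.    0.6]
```

Request:
{"api": "send_rows", "payload": {"deltas": [[[-0.0033,0,0],[0,0,0],0.01],[[-0.0032,0.0002,0],[0,0,0],0.01],[[-0.0055,0.0007,0],[0,0,0],0.01],[[-0.0053,0.0013,0],[0,0,0],0.01],[[-0.0052,0.0018,0],[0,0,0],0.01],[[-0.005,0.0023,0],[0,0,0],0.01],[[-0.0047,0.0028,0],[0,0,0],0.01],[[0,0,0],[0,0,0],0.01],[[0,0,0],[0,0,0],0.01],[[0,0,0],[0,0,0],0.01]]}}

```text
clock: 12.4
position: [0.5003, -0.1904, 0.0978]
ee_rot: [2.997, 0.938, -0.001]
force: [-0.4, -6.1, -0.0]
width: 0.213
```

```bash
cat > q.py <<'E'
from m import *
s=arm.observe()
A=np.array([.5315,-.144]);d=s['position'][:2]-A;r=np.hypot(*d);p=np.arctan2(d[1],d[0]);q=-1.79+.237-p
f=s['force'];tan=np.array([np.sin(p),-np.cos(p)])
print(s['clock'],s['position'].round(4),'r',r.round(4),'q',q.round(4),'push',-(f[:2]@tan).round(2),'radial',(-(f[:2]@d)/r).round(2),f.round(1))
E
python3 q.py
```

```text
12.4 [ 0.5003 -0.1904  0.0978] r 0.0559 q 0.6091 push 3.1 radial -5.28 [-0.4 -6.1 -0. ]
```

Request:
{"api": "send_rows", "payload": {"deltas": [[[-0.0045,0.0032,0],[0,0,0],0.01],[[-0.0041,0.0037,0],[0,0,0],0.01],[[-0.0037,0.0041,0],[0,0,0],0.01],[[-0.0016,0.0022,0],[0,0,0],0.01],[[-0.0016,0.0022,0],[0,0,0],0.01],[[0,0,0],[0,0,0],0.01],[[0,0,0],[0,0,0],0.01],[[0,0,0],[0,0,0],0.01],[[0,0,0],[0,0,0],0.01],[[0,0,0],[0,0,0],0.01]]}}

```text
clock: 13.4
position: [0.4849, -0.1749, 0.0979]
ee_rot: [2.997, 0.938, -0.001]
force: [-0.6, -4.5, 0.1]
width: 0.216
```

```bash
python3 q.py
```

```text
13.4 [ 0.4849 -0.1749  0.0979] r 0.056 q 1.0027 push 3.43 radial -2.99 [-0.6 -4.5  0.1]
```

Request:
{"api": "send_rows", "payload": {"deltas": [[[-0.0003,0.0005,0],[0,0,0],0.01],[[-0.0003,0.0005,0],[0,0,0],0.01],[[-0.0003,0.0005,0],[0,0,0],0.01],[[-0.0003,0.0005,0],[0,0,0],0.01],[[-0.0003,0.0005,0],[0,0,0],0.01],[[-0.0003,0.0005,0],[0,0,0],0.01],[[0,0,0],[0,0,0],0.01],[[0,0,0],[0,0,0],0.01],[[0,0,0],[0,0,0],0.01],[[0,0,0],[0,0,0],0.01]]}}

```text
clock: 14.4
position: [0.4832, -0.1723, 0.0979]
ee_rot: [2.997, 0.938, -0.001]
force: [-0.8, -5.6, -0.6]
width: 0.21
```

```bash
python3 q.py
```

```text
14.4 [ 0.4832 -0.1723  0.0979] r 0.056 q 1.0583 push 4.48 radial -3.52 [-0.8 -5.6 -0.6]
```

Request:
{"api": "send_rows", "payload": {"deltas": [[[-0.0003,0.0005,0],[0,0,0],0.01],[[-0.0003,0.0005,0],[0,0,0],0.01],[[-0.0003,0.0005,0],[0,0,0],0.01],[[-0.0003,0.0005,0],[0,0,0],0.01],[[-0.0003,0.0005,0],[0,0,0],0.01],[[0,0,0],[0,0,0],0.01],[[0,0,0],[0,0,0],0.01],[[0,0,0],[0,0,0],0.01],[[0,0,0],[0,0,0],0.01],[[0,0,0],[0,0,0],0.01]]}}

```text
clock: 15.4
position: [0.4818, -0.1697, 0.0979]
ee_rot: [2.997, 0.938, -0.001]
force: [-0.8, -6.6, -1.2]
width: 0.21
```

```bash
python3 q.py
```

```text
15.4 [ 0.4818 -0.1697  0.0979] r 0.056 q 1.1116 push 5.52 radial -3.73 [-0.8 -6.6 -1.2]
```

Request:
{"api": "send_rows", "payload": {"deltas": [[[-0.00025,0.0005,0],[0,0,0],0.01],[[-0.00025,0.0005,0],[0,0,0],0.01],[[-0.00025,0.0005,0],[0,0,0],0.01],[[-0.00025,0.0005,0],[0,0,0],0.01],[[0,0,0],[0,0,0],0.01],[[0,0,0],[0,0,0],0.01],[[0,0,0],[0,0,0],0.01],[[0,0,0],[0,0,0],0.01],[[0,0,0],[0,0,0],0.01],[[0,0,0],[0,0,0],0.01]]}}

```text
clock: 16.4
position: [0.4808, -0.1677, 0.0979]
ee_rot: [2.997, 0.938, -0.001]
force: [-0.5, -6.1, -1.5]
width: 0.214
```

```bash
python3 q.py
```

```text
16.4 [ 0.4808 -0.1677  0.0979] r 0.056 q 1.1517 push 5.34 radial -3.0 [-0.5 -6.1 -1.5]
```

Still only friction. I'll continue in 0.04 rad steps.

Request:
{"api": "send_rows", "payload": {"deltas": [[[-0.00025,0.0005,0],[0,0,0],0.01],[[-0.00025,0.0005,0],[0,0,0],0.01],[[-0.0002,0.0005,0],[0,0,0],0.01],[[-0.0002,0.0005,0],[0,0,0],0.01],[[0,0,0],[0,0,0],0.01],[[0,0,0],[0,0,0],0.01],[[0,0,0],[0,0,0],0.01],[[0,0,0],[0,0,0],0.01],[[0,0,0],[0,0,0],0.01],[[0,0,0],[0,0,0],0.01]]}}

```text
clock: 17.4
position: [0.4799, -0.1656, 0.0979]
ee_rot: [2.997, 0.938, -0.0]
force: [-0.5, -6.5, -0.3]
width: 0.212
```

```bash
python3 q.py
```

```text
17.4 [ 0.4799 -0.1656  0.0979] r 0.0559 q 1.1918 push 5.76 radial -2.99 [-0.5 -6.5 -0.3]
```

Request:
{"api": "send_rows", "payload": {"deltas": [[[-0.0002,0.0005,0],[0,0,0],0.01],[[-0.0002,0.0005,0],[0,0,0],0.01],[[-0.0002,0.0005,0],[0,0,0],0.01],[[-0.0002,0.0005,0],[0,0,0],0.01],[[0,0,0],[0,0,0],0.01],[[0,0,0],[0,0,0],0.01],[[0,0,0],[0,0,0],0.01],[[0,0,0],[0,0,0],0.01],[[0,0,0],[0,0,0],0.01],[[0,0,0],[0,0,0],0.01]]}}

```text
clock: 18.4
position: [0.4791, -0.1636, 0.0979]
ee_rot: [2.997, 0.938, -0.0]
force: [-0.2, -6.1, -1.5]
width: 0.21
```

```bash
python3 q.py
```

```text
18.4 [ 0.4791 -0.1636  0.0979] r 0.056 q 1.2306 push 5.64 radial -2.31 [-0.2 -6.1 -1.5]
```

Request:
{"api": "send_rows", "payload": {"deltas": [[[-0.0002,0.0005,0],[0,0,0],0.01],[[-0.0002,0.0005,0],[0,0,0],0.01],[[-0.00015,0.0005,0],[0,0,0],0.01],[[-0.00015,0.0005,0],[0,0,0],0.01],[[0,0,0],[0,0,0],0.01],[[0,0,0],[0,0,0],0.01],[[0,0,0],[0,0,0],0.01],[[0,0,0],[0,0,0],0.01],[[0,0,0],[0,0,0],0.01],[[0,0,0],[0,0,0],0.01]]}}

```text
clock: 19.4
position: [0.4783, -0.1616, 0.0978]
ee_rot: [2.997, 0.938, -0.001]
force: [0.1, -5.9, -0.9]
width: 0.208
```

```bash
python3 q.py
```

```text
19.4 [ 0.4783 -0.1616  0.0978] r 0.056 q 1.2697 push 5.69 radial -1.74 [ 0.1 -5.9 -0.9]
```

Request:
{"api": "send_rows", "payload": {"deltas": [[[-0.00015,0.0005,0],[0,0,0],0.01],[[-0.00015,0.0005,0],[0,0,0],0.01],[[-0.00015,0.0005,0],[0,0,0],0.01],[[-0.00015,0.0005,0],[0,0,0],0.01],[[0,0,0],[0,0,0],0.01],[[0,0,0],[0,0,0],0.01],[[0,0,0],[0,0,0],0.01],[[0,0,0],[0,0,0],0.01],[[0,0,0],[0,0,0],0.01],[[0,0,0],[0,0,0],0.01]]}}

```text
clock: 20.4
position: [0.4778, -0.1595, 0.0979]
ee_rot: [2.997, 0.938, -0.0]
force: [-0.1, -6.5, -0.6]
width: 0.209
```

```bash
python3 q.py
```

```text
20.4 [ 0.4778 -0.1595  0.0979] r 0.056 q 1.307 push 6.2 radial -1.85 [-0.1 -6.5 -0.6]
```

Request:
{"api": "send_rows", "payload": {"deltas": [[[-0.00015,0.0005,0],[0,0,0],0.01],[[-0.00015,0.0005,0],[0,0,0],0.01],[[-0.00015,0.0005,0],[0,0,0],0.01],[[0,0,0],[0,0,0],0.01],[[0,0,0],[0,0,0],0.01],[[0,0,0],[0,0,0],0.01],[[0,0,0],[0,0,0],0.01],[[0,0,0],[0,0,0],0.01],[[0,0,0],[0,0,0],0.01],[[0,0,0],[0,0,0],0.01]]}}

```text
clock: 21.4
position: [0.4773, -0.158, 0.0979]
ee_rot: [2.997, 0.938, -0.0]
force: [0.3, -6.1, -0.5]
width: 0.209
```

```bash
python3 q.py
```

```text
21.4 [ 0.4773 -0.158   0.0979] r 0.056 q 1.335 push 5.95 radial -1.25 [ 0.3 -6.1 -0.5]
```

Request:
{"api": "send_rows", "payload": {"deltas": [[[-0.0001,0.0005,0],[0,0,0],0.01],[[-0.0001,0.0005,0],[0,0,0],0.01],[[-0.0001,0.0005,0],[0,0,0],0.01],[[0,0,0],[0,0,0],0.01],[[0,0,0],[0,0,0],0.01],[[0,0,0],[0,0,0],0.01],[[0,0,0],[0,0,0],0.01],[[0,0,0],[0,0,0],0.01],[[0,0,0],[0,0,0],0.01],[[0,0,0],[0,0,0],0.01]]}}

```text
clock: 22.4
position: [0.4769, -0.1565, 0.0978]
ee_rot: [2.997, 0.938, -0.001]
force: [-1.0, -6.3, -1.1]
width: 0.211
```

```bash
python3 q.py
```

```text
22.4 [ 0.4769 -0.1565  0.0978] r 0.056 q 1.3627 push 5.89 radial -2.43 [-1.  -6.3 -1.1]
```

Request:
{"api": "send_rows", "payload": {"deltas": [[[-0.0001,0.0005,0],[0,0,0],0.01],[[-0.0001,0.0005,0],[0,0,0],0.01],[[-0.0001,0.0005,0],[0,0,0],0.01],[[0,0,0],[0,0,0],0.01],[[0,0,0],[0,0,0],0.01],[[0,0,0],[0,0,0],0.01],[[0,0,0],[0,0,0],0.01],[[0,0,0],[0,0,0],0.01],[[0,0,0],[0,0,0],0.01],[[0,0,0],[0,0,0],0.01]]}}

```text
clock: 23.4
position: [0.4767, -0.155, 0.0978]
ee_rot: [2.997, 0.938, -0.001]
force: [-0.0, -6.6, -0.1]
width: 0.211
```

```bash
python3 q.py
```

```text
23.4 [ 0.4767 -0.155   0.0978] r 0.0559 q 1.3909 push 6.5 radial -1.32 [-0.  -6.6 -0.1]
```

Request:
{"api": "send_rows", "payload": {"deltas": [[[-0.0001,0.0005,0],[0,0,0],0.01],[[-0.0001,0.0005,0],[0,0,0],0.01],[[-0.0001,0.0005,0],[0,0,0],0.01],[[0,0,0],[0,0,0],0.01],[[0,0,0],[0,0,0],0.01],[[0,0,0],[0,0,0],0.01],[[0,0,0],[0,0,0],0.01],[[0,0,0],[0,0,0],0.01],[[0,0,0],[0,0,0],0.01],[[0,0,0],[0,0,0],0.01]]}}

```text
clock: 24.4
position: [0.4764, -0.1538, 0.0979]
ee_rot: [2.997, 0.938, -0.0]
force: [-0.2, -5.8, -0.7]
width: 0.211
```

```bash
python3 q.py
```

```text
24.4 [ 0.4764 -0.1538  0.0979] r 0.0559 q 1.4129 push 5.68 radial -1.17 [-0.2 -5.8 -0.7]
```

Request:
{"api": "send_rows", "payload": {"deltas": [[[-0.0001,0.0005,0],[0,0,0],0.01],[[-0.0001,0.0005,0],[0,0,0],0.01],[[-0.0001,0.0005,0],[0,0,0],0.01],[[0,0,0],[0,0,0],0.01],[[0,0,0],[0,0,0],0.01],[[0,0,0],[0,0,0],0.01],[[0,0,0],[0,0,0],0.01],[[0,0,0],[0,0,0],0.01],[[0,0,0],[0,0,0],0.01],[[0,0,0],[0,0,0],0.01]]}}

```text
clock: 25.4
position: [0.4763, -0.1527, 0.0979]
ee_rot: [2.996, 0.937, -0.0]
force: [0.6, -8.5, -2.7]
width: 0.214
```

```bash
python3 q.py
```

```text
25.4 [ 0.4763 -0.1527  0.0979] r 0.0559 q 1.4324 push 8.45 radial -0.75 [ 0.6 -8.5 -2.7]
```

The nip is felt at about 1.41 rad, with the push rising to 8.5 N. I'll go on gently.

Request:
{"api": "send_rows", "payload": {"deltas": [[[0,0.0005,0],[0,0,0],0.01],[[-0.0001,0.0005,0],[0,0,0],0.01],[[0,0.0005,0],[0,0,0],0.01],[[0,0,0],[0,0,0],0.01],[[0,0,0],[0,0,0],0.01],[[0,0,0],[0,0,0],0.01],[[0,0,0],[0,0,0],0.01],[[0,0,0],[0,0,0],0.01],[[0,0,0],[0,0,0],0.01],[[0,0,0],[0,0,0],0.01]]}}

```text
clock: 26.4
position: [0.4761, -0.1517, 0.0979]
ee_rot: [2.996, 0.936, -0.0]
force: [0.2, -9.6, -4.4]
width: 0.214
```

```bash
python3 q.py
```

```text
26.4 [ 0.4761 -0.1517  0.0979] r 0.0559 q 1.4513 push 9.51 radial -1.09 [ 0.2 -9.6 -4.4]
```

Request:
{"api": "send_rows", "payload": {"deltas": [[[0,0.0005,0],[0,0,0],0.01],[[-0.0001,0.0005,0],[0,0,0],0.01],[[0,0.0005,0],[0,0,0],0.01],[[0,0.0005,0],[0,0,0],0.01],[[0,0,0],[0,0,0],0.01],[[0,0,0],[0,0,0],0.01],[[0,0,0],[0,0,0],0.01],[[0,0,0],[0,0,0],0.01],[[0,0,0],[0,0,0],0.01],[[0,0,0],[0,0,0],0.01]]}}

```text
clock: 27.4
position: [0.4759, -0.1503, 0.0979]
ee_rot: [2.995, 0.936, -0.001]
force: [0.0, -12.1, -5.3]
width: 0.209
```

```bash
python3 q.py
```

```text
27.4 [ 0.4759 -0.1503  0.0979] r 0.0559 q 1.4762 push 12.07 radial -1.34 [  0.  -12.1  -5.3]
```

Request:
{"api": "send_rows", "payload": {"deltas": [[[0,0.0005,0],[0,0,0],0.01],[[0,0.0003,0],[0,0,0],0.01],[[0,0,0],[0,0,0],0.01],[[0,0,0],[0,0,0],0.01],[[0,0,0],[0,0,0],0.01],[[0,0,0],[0,0,0],0.01],[[0,0,0],[0,0,0],0.01],[[0,0,0],[0,0,0],0.01],[[0,0,0],[0,0,0],0.01],[[0,0,0],[0,0,0],0.01]]}}

```text
clock: 28.4
position: [0.4759, -0.1498, 0.0979]
ee_rot: [2.995, 0.935, -0.001]
force: [0.0, -12.3, -4.5]
width: 0.218
```

```bash
python3 q.py
```

```text
28.4 [ 0.4759 -0.1498  0.0979] r 0.0559 q 1.4854 push 12.23 radial -1.22 [  0.  -12.3  -4.5]
```

Request:
{"api": "send_rows", "payload": {"deltas": [[[0,-0.0005,0],[0,0,0],0.01],[[0,-0.0005,0],[0,0,0],0.01],[[0,-0.0005,0],[0,0,0],0.01],[[0,-0.0005,0],[0,0,0],0.01],[[0,0,0],[0,0,0],0.01],[[0,0,0],[0,0,0],0.01],[[0,0,0],[0,0,0],0.01],[[0,0,0],[0,0,0],0.01],[[0,0,0],[0,0,0],0.01],[[0,0,0],[0,0,0],0.01]]}}

```text
clock: 29.4
position: [0.4759, -0.1499, 0.0979]
ee_rot: [2.997, 0.938, -0.001]
force: [-0.3, -5.7, -0.8]
width: 0.216
```

```bash
python3 q.py
```

```text
29.4 [ 0.4759 -0.1499  0.0979] r 0.0559 q 1.4829 push 5.68 radial -0.9 [-0.3 -5.7 -0.8]
```

Request:
{"api": "send_rows", "payload": {"deltas": [[[0,-0.0005,0],[0,0,0],0.01],[[0,-0.0005,0],[0,0,0],0.01],[[0,0,0],[0,0,0],0.01],[[0,0,0],[0,0,0],0.03],[[0,0,0],[0,0,0],0.06],[[0,0,0],[0,0,0],0.06],[[0,0,0],[0,0,0],0.06],[[0,0,0],[0,0,0],0.06],[[0,0,0],[0,0,0],0.06],[[0,0,0],[0,0,0],0.06]]}}

```text
clock: 30.4
position: [0.4761, -0.1496, 0.0977]
ee_rot: [-2.998, -0.94, -0.0]
force: [-0.1, -0.6, -0.2]
width: 0.65
```

Request:
{"api": "send_rows", "payload": {"deltas": [[[0,0,0.005],[0,0,0],0.06],[[0,0,0.015],[0,0,0],0.06],[[0,0,0.02],[0,0,0],0.06],[[0,0,0.02],[0,0,0],0.06],[[0,0,0.02],[0,0,0],0.06],[[-0.01,-0.01,0.02],[0,0,0],0.06],[[-0.01,-0.02,0.01],[0,0,0],0.06],[[-0.01,-0.02,0],[0,0,0],0.06],[[0,-0.01,0],[0,0,0],0.06],[[0,0,0],[0,0,0],0.06]]}}

```text
clock: 31.4
position: [0.4461, -0.2108, 0.208]
ee_rot: [2.998, 0.936, 0.001]
force: [0.0, 0.6, -0.5]
width: 0.653
```

Run:
```python
from m import *
s=arm.observe(); im=get_image('scene'); c=cam('wrist'); w=get_image('wrist'); t=get_image('top')
print(s['position'],s['force'],s['clock'],s['width'])
o=np.hstack([cv2.resize(t[150:230,225:330],(400,305),interpolation=cv2.INTER_CUBIC),cv2.resize(w,(400,305))])
o=np.vstack([o,np.hstack([cv2.resize(im[140:240,190:320],(400,295),interpolation=cv2.INTER_CUBIC),np.zeros((295,400,3),np.uint8)])])
save('pics/m5.png',o)
```

```text
[ 0.44609153 -0.21079125  0.20797353] [ 0.04617795  0.59179327 -0.46426979] 31.4 0.6528200823688947
```

View pics/m5.png

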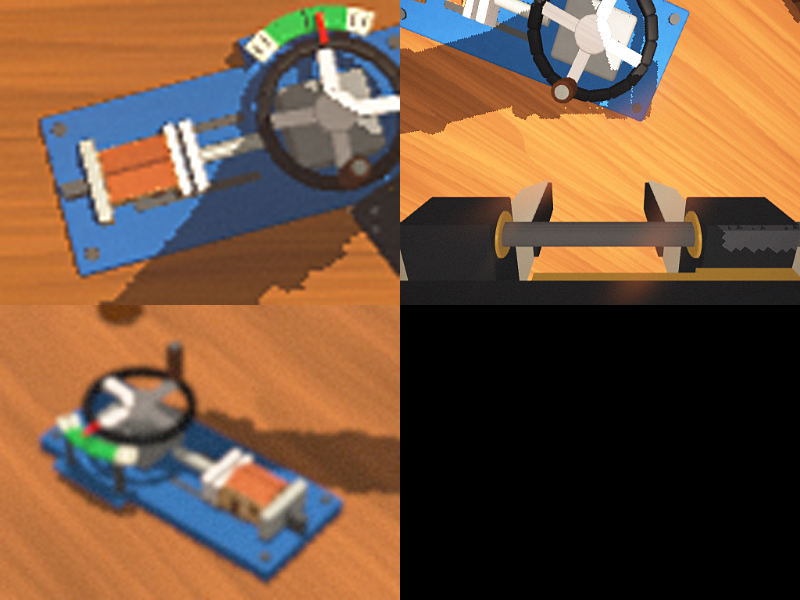

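The blank is flush between the jaw and the fence (top crop 100-180, 175). The red pointer (322,28) is over the green, beside the black line. The handle is free at (562,92) in the wrist half. I'll check the wheel angle and hand in.

Run:
```python
from m import *
c=cam('wrist'); p=ray(c,(562-400)*1.28,92*384/305,.135); d=p[:2]-[.5315,-.144]; print(p,'q',-1.553-np.arctan2(d[1],d[0]),np.hypot(*d)); s=arm.observe(); print(s['force'],s['dq'].round(3))
job.sign_off()
```

```text
[ 0.47665892 -0.14986629  0.135     ] q 1.4820289917860205 0.055153939618570756
[ 0.70011857 -0.05541642  0.3434151 ] [-0.006 -0.002 -0.     0.004  0.     0.     0.005]
the job is handed in; nothing more can be done
```

The cottage blank is clamped in the fixture and the job is handed in at about 31 s of the 64 s allowed. The hand-in reported no verdict.

- **Placing:** I took the cottage farthest to the robot's right, stood it in the nest with its gable ends to the jaw and the fence, and let go.
- **Clamping:** I wound the wheel by its handle in small steps and felt the nip at about 1.41 rad. I stopped at about 1.48 rad, where the push was 12.2 N against a running friction of about 5.8 N. That puts the squeeze at about 17–18 N, which is an estimate because the squeeze was not measured directly.
- **Release:** I eased the load off, and the handle stayed where it was. Then I opened the fingers and moved clear.

**Last checks:** the final pictures show the blank upright and flush between jaw and fence, with the pointer over the green close to the black line. The handle's position gives a wheel angle of 1.482 rad, the same as before I let go, so the wheel did not spring back. The wrist force was under 1 N. No check failed or disagreed. I kept clear of the glue bottle, jar and chalet, but did not re-measure their positions at the end.

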